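# Load the push rods into the parts washer and jog it

### The arm

A 7-joint arm with a two-finger parallel gripper is mounted at the origin on the work surface. World frame = base frame: x ahead of the robot, y to its left, z up, the work surface at z = 0. Lengths are in m, angles in rad, forces in N, time in s.
With the tool pointing down it reaches from about 0.35 to 0.775 m from the base axis. Payload 3.1 kg.
Tool frame: the origin (TCP) lies midway between the tips of the shut fingers; the grasp point (between the pads) lies 19 mm behind it; z points along the fingers, y is the line along which they close (so a half turn about z gives the same grasp; the last joint's range is limited). The gripper opens to 85 mm and grips with 20 to 120 N. Pads are 22 mm wide; open, the fingers measure 114 mm over their backs; the gripper's body (76 mm by 85 mm) begins 54 mm behind the grasp point. The pads swing forward as they close: fully open they stand 13 mm farther back than shut.
Start: joints at [1.17, 0.311, 0.014, 1.512, -0.004, 1.319, -0.027], TCP at [0.193, -0.515, 0.231] pointing down, gripper open.
Joint ranges: [-2.7, 2.7], [-0.3, 1.91], [-1.27, 1.3], [0.12, 2.57], [-1.44, 4.58], [0.2, 2.03], [-3.05, 3.05]. Speed limits (rad/s): [2.79, 2.79, 3.14, 3.14, 3.14, 3.14, 3.14].

### API

Orientations are given as a rotation vector (axis times angle).
In Python, from workcell import manip, imaging, hand_in gives the robot as it stands (manip), with the cameras (imaging) and the job as plain functions.
- The arm moves only by the shell command python3 jog.py [FORCE], which reads ROWS from standard input. ROWS is a JSON list of rows, 1 to 10 of them, each an object with the fields ax, ay, az (a rotation vector in a scale on which 1.0 is 180 degrees), sx, sy, sz (the shift in parts of the range, where 1.0 means 1 m), aperture (the finger opening in m); a field left out counts as zero (the opening has to be given); each row is the pose to reach, as a shift and turn from the pose commanded when the command began, along the tool's axes at that moment; what a row does not reach only later rows make up. A row lasts 1/12 s, in which the tool goes at most 0.0417 m and 0.125 rad, less where a joint would pass 70% of its speed; a pose out of reach is approached as far as the arm can. The fingers move at their own pace and stop on an object; FORCE is the grip in N (left out, the last holds). Time passes only in rows, so rows that do not move let the fingers close. It prints the time, the measured TCP pose, the force, the opening and the grip force at its end. Shift and turn numbers lie between -1 and 1, and a call with a number outside is refused. Input that does not fit is refused with a message, and nothing moves.
- manip.get_state(): the state, without advancing time (a new reading comes with each control period).
- imaging.capture(name): name is "scene" or "top" or "wrist"; returns the picture (400x640x3 uint8, red, green, blue); there is no depth.
- imaging.get_calibration(name): a dict with "K" (3x3 intrinsics, pixels), "camera_from_world" (4x4, takes a point from world to camera coordinates). Camera axes: x right, y down, z forward; pixel columns grow to the right and rows downward; lengths in m; the calibration is good to about 2 mm. A picture is of the moment at which its call begins: read the wrist's pose just before it. get_calibration takes no time and is no camera call; for the wrist camera it gives the pose at the moment of the call.
- hand_in(): hands the job in; it is judged then, once.
The state is a dict: "t": time; "joint_positions": joint angles; "qd": joint speeds; "joint_efforts": joint torques, N m; "position": TCP position; "tcp_rot": TCP orientation; "contact_force": force on the tool from outside, world axes, zero at the start; "moment": the same for the moment, N m; "finger_gap": finger opening in m; "gripper_force": force on a finger pad.
Only numpy, scipy, OpenCV 4.12 (cv2) and the standard library are available. Lean on these libraries where they do the work, as an engineer would, in place of code of your own. Each camera call takes 0.05 s, during which the arm holds its last target. There are 200 camera calls.

### The job

Carry the tray by its wooden bar to the parts washer, turn it so that the three push rods lie along the slot, tip all of them through the slot into the washer, and stand the empty tray upright on its rubber mat again. Then jog the washer: flip the lock-off lever on the hold-to-run grip fully forward first, squeeze the paddle right in against the grip for about half a second, and let it go. Leave the other things on the bench where they are.

Things in the scene. Friction and masses are not known exactly. Their poses are not given: they have to be found in the camera images.
- tray: Open aluminium tray with a wooden carrying bar above. Origin: centre of its underside; z up, x = long axis; 140 x 94 mm. Floor 128 x 54 mm, 4 mm thick; both long sides slope up and out at 20 degrees, edges 47 mm from the centre line, 11 mm up: rods roll out over either when it is tipped about x by 35 degrees or more. End walls 26 mm high. Alike both ways round. 0.56 kg full (+-20 %).
- tray_grip (a point): Centre of the tray's wooden carrying bar, 80 mm straight above the tray's underside. The bar runs along the tray's x axis between end posts at x = +-67 mm; it is 18 mm wide (tray y) and 20 mm high, free along its length.
- mat: Black rubber mat, 190 x 190 mm, 3 mm thick, fixed to the bench; the tray stands on it at the start, somewhat off square. Origin: centre of its underside, on the bench. The mat is on one side of the washer and the hold-to-run grip on the other; which is which varies.
- washer: Grey steel parts washer box, fixed, 190 mm (its x) by 130 mm (its y), 120 mm high; origin: centre of its underside; x points away from the robot, within half a radian. In its top a flared mouth, 150 mm (x) by 94 mm (y); its long sides slope in at 45 degrees to a slot 40 mm wide, 150 mm long; its ends are upright. Chamber below: 150 x 118 mm, floor 12 mm above the bench.
- slot (a point): Centre of the narrow slot in the washer's top, at its narrowest level, 92 mm above the bench and 28 mm below the top of the box. The slot's long direction is the washer's x axis.
- switch: Hold-to-run grip of the washer, fixed: a grey bar 180 mm long (x), 36 mm wide (y +-18 mm), from 50 to 90 mm above the bench, on a pedestal (base 150 x 70 mm, 12 mm high). Its front (+x) has a black round nose and points away from the robot, within half a radian. Origin: on the bench under the bar's middle. Lock-off lever on top near the nose, black paddle on the left side (+y).
- lock (a joint): Lock-off lever, rad: 0 leaning fully back (-x of the grip, 0.5 from upright), 1.0 fully forward (0.5 towards the nose). Pivot at x = +55 mm, 100 mm above the bench. A flat steel lever 60 mm long, 20 mm wide, 8 mm thick, with a cross bar 24 mm long and 12 mm thick at its tip. It stays where it is left; about 1.2 N at the tip moves it.
- lock_tip (a point): Centre of the cross bar at the lever's tip, 54 mm from the pivot.
- paddle (a joint): Paddle switch, rad: 0 sprung out, 0.14 squeezed right against the bar; a spring returns it. Upright hinge axis at x = +40 mm, y = +22 mm of the grip; the paddle runs back from there, 112 mm long, 6 mm thick, 30 mm high (55 to 85 mm above the bench). Fully in, it takes about 9 N at paddle_face.
- paddle_face (a point): Point on the paddle's outer face, a good place to squeeze, at x = -45 mm of the grip, 70 mm above the bench; at rest 39 mm out from the bar's middle plane (57 mm over paddle and bar), squeezed about 27 mm (45 mm over both).
- rod0: Hollow steel push rod, a plain round bar 14 mm in diameter and 120 mm long, 80 g; one of three alike, lying side by side along the tray on its floor at the start. Origin: its centre; x along the rod.
- rod1: Hollow steel push rod, a plain round bar 14 mm in diameter and 120 mm long, 80 g; one of three alike, lying side by side along the tray on its floor at the start. Origin: its centre; x along the rod.
- rod2: Hollow steel push rod, a plain round bar 14 mm in diameter and 120 mm long, 80 g; one of three alike, lying side by side along the tray on its floor at the start. Origin: its centre; x along the rod.
- bearing: Bystander, loose, to be left alone: steel bearing ring, 56 mm across, 20 mm high, on the bench on the left (+y) side of the washer. Origin: near the middle, underside.
- sleeve: Bystander, loose, to be left alone: dark steel cylinder sleeve, 48 mm across, 50 mm high, behind the hold-to-run grip. Origin: near the middle, underside.
- oil: Bystander, loose, to be left alone: yellow oil bottle, 60 mm across, 180 mm high, beyond the washer. Origin: near the middle, underside.
- tin: Bystander, loose, to be left alone: tin can, 70 mm across, 100 mm high, beyond the washer. Origin: near the middle, underside.
- wrench: Bystander, loose, to be left alone: wrench 180 mm long, lying near the robot. Origin: near the middle of its length.
- driver: Bystander, loose, to be left alone: screwdriver 200 mm long, lying far to the left. Origin: near the middle of its length.
- bits: Bystander, loose, to be left alone: blue steel parts box, 130 x 170 mm, 50 mm high, far to the right. Origin: near the middle, underside.
- hammer: Bystander, loose, to be left alone: hammer 240 mm long, lying beyond the others on the right. Origin: near the middle of its length.

How it is judged:
By the outcome, as a careful person would: the job done as asked, in the order asked, and still so for the second after the job is handed in, with the robot touching nothing.
It also fails if it takes over 67 s, if anything falls off the work surface, if the arm or the gripper's body presses on something with over 40 N, if the wrist force passes 120 N, or if a joint passes its speed limit or range.

## Working session

There is one attempt and no reset: what is moved stays moved. The work goes in short steps, Python scripts to look and compute and a shell command to move; the robot and the scene stay as the last step left them, time stands still between calls to the robot, and variables do not carry over. Pictures are saved under pics/ and viewed, at most 10 in all, crops included, and the job is handed in when it is done.

```bash
ls; mkdir -p pics; python3 - <<'E'
from workcell import manip, imaging, hand_in
import cv2, numpy as np
for n in ("scene","top"):
    im=imaging.capture(n); cv2.imwrite(f"pics/{n}0.png",im[:,:,::-1])
    c=imaging.get_calibration(n); print(n,np.array(c["K"]).round(1).tolist(),np.array(c["camera_from_world"]).round(3).tolist())
s=manip.get_state(); print(s["t"],s["position"],s["tcp_rot"],s["finger_gap"])
E
```

```text
jog.py
pics
workcell.py
scene [[455.8, 0.0, 315.8], [0.0, 455.8, 194.7], [0.0, 0.0, 1.0]] [[-0.778, 0.628, 0.005, 0.445], [0.388, 0.487, -0.782, -0.119], [-0.494, -0.606, -0.623, 1.781], [0.0, 0.0, 0.0, 1.0]]
top [[448.6, 0.0, 320.6], [0.0, 448.6, 196.4], [0.0, 0.0, 1.0]] [[-0.018, -1.0, 0.008, -0.034], [-0.982, 0.017, -0.188, 0.576], [0.188, -0.011, -0.982, 1.408], [0.0, 0.0, 0.0, 1.0]]
0.1 [ 0.192955   -0.51435546  0.23033641] [-3.08910702e+00 -5.60440304e-01  6.78472324e-04] 0.08547571472862325
```

View pics/scene0.png

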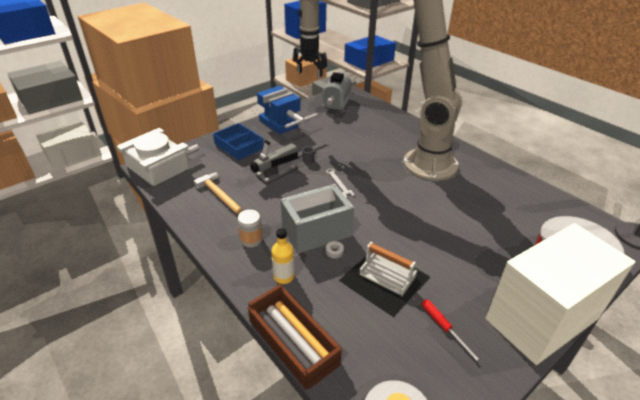

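View pics/top0.png

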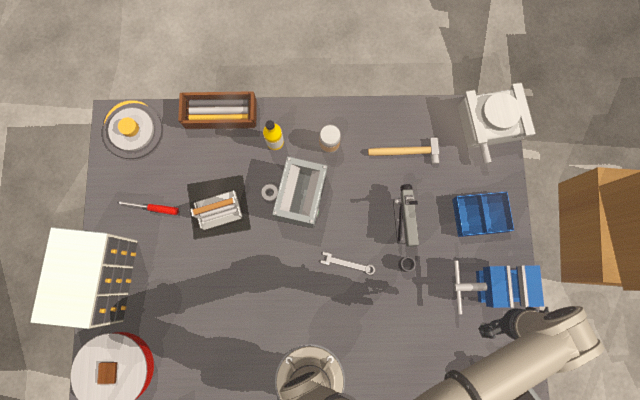

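```bash
python3 - <<'E'
import cv2, numpy as np
im=cv2.imread("pics/top0.png")
a=cv2.resize(im[150:245,185:335],None,fx=4,fy=4,interpolation=cv2.INTER_CUBIC)
b=cv2.resize(im[180:275,385:430],None,fx=4,fy=4,interpolation=cv2.INTER_CUBIC)
cv2.imwrite("pics/c1.png",np.hstack([a,b]))
E
```

```text
(no output)
```

View pics/c1.png

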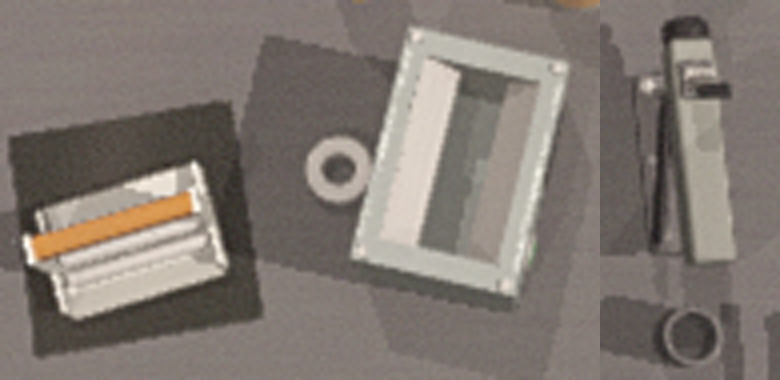

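```bash
cat > h.py <<'E'
import numpy as np, cv2
from workcell import manip, imaging, hand_in
from scipy.spatial.transform import Rotation as R
def ray(cal,uv,z):
    K=np.array(cal["K"]);T=np.array(cal["camera_from_world"])
    uv=np.atleast_2d(uv).astype(float); d=np.c_[(uv-K[:2,2])/[K[0,0],K[1,1]],np.ones(len(uv))]@T[:3,:3]
    c=-T[:3,:3].T@T[:3,3]; return (c+d*((z-c[2])/d[:,2])[:,None])[:,:2]
def proj(cal,P):
    K=np.array(cal["K"]);T=np.array(cal["camera_from_world"])
    p=(np.atleast_2d(P)@T[:3,:3].T+T[:3,3])@K.T; return p[:,:2]/p[:,2:]
def fit(local,world):
    local=np.array(local,float);a=local-local.mean(0);b=world-world.mean(0)
    th=np.arctan2((a[:,0]*b[:,1]-a[:,1]*b[:,0]).sum(),(a*b).sum())
    r=np.array([[np.cos(th),-np.sin(th)],[np.sin(th),np.cos(th)]])
    t=world.mean(0)-r@local.mean(0); return t,th,np.linalg.norm(local@r.T+t-world,axis=1)
E
python3 - <<'E'
from h import *
cal=imaging.get_calibration("top")
f=lambda p,ox,oy:(np.array(p,float)+.5)/4-.5+[ox,oy]
A=lambda p:f(p,185,150); B=lambda p:f(p,385-150,180)
np.set_printoptions(precision=4,suppress=True)
print("washer",fit([[.095,.065],[.095,-.065],[-.095,-.065],[-.095,.065]],ray(cal,A([(412,27),(569,65),(518,300),(352,262)]),.12)))
print("mat",fit([[.095,.095],[.095,-.095],[-.095,-.095],[-.095,.095]],ray(cal,A([(8,137),(228,100),(263,318),(35,357)]),.003)))
w=ray(cal,A([(28,235),(190,192),(194,215),(32,260)]),.093);print("bar",w,w.mean(0),np.arctan2(*(w[0]+w[3]-w[1]-w[2])[::-1]),np.linalg.norm(w[0]-w[1]),np.linalg.norm(w[0]-w[3]))
w=ray(cal,B([(668,40),(707,38),(735,260),(692,262)]),.09);print("sw",w,np.linalg.norm(w[0]-w[3]),np.linalg.norm(w[2]-w[3]),np.linalg.norm(w[0]-w[1]),fit([[.09,.018],[.09,-.018],[-.09,-.018],[-.09,.018]],w))
print("nose",ray(cal,B((685,17)),.07),"tip",ray(cal,B((712,90)),.15))
print("bearing",ray(cal,A((338,170)),.02),"sleeve",ray(cal,B((692,335)),.05))
E
```

```text
washer (array([0.5832, 0.0191]), np.float64(-0.24233165326754613), array([0.0022, 0.0015, 0.0015, 0.0008]))
mat (array([0.5566, 0.3001]), np.float64(0.15827204153017183), array([0.0007, 0.0015, 0.0006, 0.0007]))
bar [[0.5359 0.3631]
 [0.5682 0.2364]
 [0.5496 0.2329]
 [0.5159 0.3593]] [0.5424 0.2979] 1.8259333299955 0.13084345536392322 0.02033619261924756
sw [[ 0.5856 -0.3033]
 [ 0.5867 -0.3346]
 [ 0.4095 -0.3464]
 [ 0.4085 -0.3127]] 0.17731770206576067 0.03370816626044814 0.031308473844631084 (array([ 0.4976, -0.3243]), np.float64(0.059106596218786556), array([0.0024, 0.0029, 0.0013, 0.0022]))
nose [[ 0.6085 -0.322 ]] tip [[ 0.534 -0.323]]
bearing [[0.5988 0.127 ]] sleeve [[ 0.3537 -0.3177]]
```

```bash
cat >> h.py <<'E'
def go(xyz,xang,tilt=0.):
    "tool-axes turn and shift from the present pose to TCP xyz, tool down with tool x at heading xang, then turned by tilt about tool x"
    s=manip.get_state();r=R.from_rotvec(s["tcp_rot"]);p=np.array(s["position"])
    t=R.from_euler("z",xang)*R.from_euler("x",np.pi+tilt)
    print("t",round(s["t"],2),"turn",(r.inv()*t).as_rotvec().round(3),"shift",(r.inv().apply(np.array(xyz)-p)).round(4))
E
python3 - <<'E'
from h import *
go((.45,-.1,.24),1.826); go((.542,.298,.22),1.826); print(R.from_rotvec(manip.get_state()["tcp_rot"]).as_matrix().round(3))
E
```

```text
t 0.1 turn [-2.000e-03 -1.000e-03 -1.467e+00] shift [ 0.3862 -0.2977 -0.0091]
t 0.1 turn [-2.000e-03 -1.000e-03 -1.467e+00] shift [ 0.6122 -0.6379  0.0116]
[[ 0.936  0.351 -0.001]
 [ 0.351 -0.936  0.002]
 [-0.    -0.002 -1.   ]]
```

Units first: turns go in shares of 180 degrees. So -1.2 rad / 3.1416 = -0.382.

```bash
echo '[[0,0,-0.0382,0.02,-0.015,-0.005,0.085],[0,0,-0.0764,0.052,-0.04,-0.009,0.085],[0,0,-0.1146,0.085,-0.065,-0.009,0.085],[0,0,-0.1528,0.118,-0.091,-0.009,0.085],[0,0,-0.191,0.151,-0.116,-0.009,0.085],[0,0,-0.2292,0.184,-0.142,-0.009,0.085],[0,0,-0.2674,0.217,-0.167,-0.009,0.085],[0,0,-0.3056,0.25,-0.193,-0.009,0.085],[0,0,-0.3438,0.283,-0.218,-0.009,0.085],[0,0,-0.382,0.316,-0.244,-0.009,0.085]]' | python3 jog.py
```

```text
refused: ROWS must be a list of objects with named fields. Nothing was moved.
```

Nothing moved. I misread the format; it is a list of objects with named fields. Resending.

```bash
echo '[{"az": -0.0382,"sx": 0.02,"sy": -0.015,"sz": -0.005,"aperture": 0.085},{"az": -0.0764,"sx": 0.052,"sy": -0.04,"sz": -0.009,"aperture": 0.085},{"az": -0.1146,"sx": 0.085,"sy": -0.065,"sz": -0.009,"aperture": 0.085},{"az": -0.1528,"sx": 0.118,"sy": -0.091,"sz": -0.009,"aperture": 0.085},{"az": -0.191,"sx": 0.151,"sy": -0.116,"sz": -0.009,"aperture": 0.085},{"az": -0.2292,"sx": 0.184,"sy": -0.142,"sz": -0.009,"aperture": 0.085},{"az": -0.2674,"sx": 0.217,"sy": -0.167,"sz": -0.009,"aperture": 0.085},{"az": -0.3056,"sx": 0.25,"sy": -0.193,"sz": -0.009,"aperture": 0.085},{"az": -0.3438,"sx": 0.283,"sy": -0.218,"sz": -0.009,"aperture": 0.085},{"az": -0.382,"sx": 0.316,"sy": -0.244,"sz": -0.009,"aperture": 0.085}]' | python3 jog.py; python3 -c "
from h import *
go((.542,.298,.22),1.826)"
```

```text
t: 0.93
position: [0.4034, -0.1741, 0.2401]
tcp_rot: [2.228, 2.214, -0.001]
contact_force: [0.3, -1.1, -0.4]
finger_gap: 0.0849
gripper_force: 0.0
t 0.93 turn [-0.     0.    -0.262] shift [0.473  0.1357 0.0199]
```

Scaled: -0.262 rad / 3.1416 = -0.0834.

```bash
echo '[{"az": -0.0095,"sx": 0.035,"sy": 0.01,"aperture": 0.085},{"az": -0.0191,"sx": 0.074,"sy": 0.021,"sz": 0.005,"aperture": 0.085},{"az": -0.0286,"sx": 0.113,"sy": 0.032,"sz": 0.01,"aperture": 0.085},{"az": -0.0382,"sx": 0.152,"sy": 0.043,"sz": 0.01,"aperture": 0.085},{"az": -0.0477,"sx": 0.191,"sy": 0.055,"sz": 0.015,"aperture": 0.085},{"az": -0.0573,"sx": 0.23,"sy": 0.066,"sz": 0.02,"aperture": 0.085},{"az": -0.0668,"sx": 0.269,"sy": 0.077,"sz": 0.02,"aperture": 0.085},{"az": -0.0764,"sx": 0.308,"sy": 0.088,"sz": 0.02,"aperture": 0.085},{"az": -0.0834,"sx": 0.347,"sy": 0.1,"sz": 0.02,"aperture": 0.085},{"az": -0.0834,"sx": 0.386,"sy": 0.111,"sz": 0.02,"aperture": 0.085}]' | python3 jog.py; python3 -c "
from h import *
go((.542,.298,.22),1.826)"
```

```text
t: 1.77
position: [0.5188, 0.21, 0.2196]
tcp_rot: [-1.927, -2.481, 0.002]
contact_force: [0.4, -0.5, 0.7]
finger_gap: 0.0854
gripper_force: 0.0
t 1.77 turn [-0.001  0.001 -0.005] shift [ 0.0796  0.0442 -0.0005]
```

Scaled: -0.005 rad / 3.1416 = -0.0016.

```bash
echo '[{"az": -0.0016,"sx": 0.035,"sy": 0.018,"aperture": 0.085},{"az": -0.0016,"sx": 0.06,"sy": 0.033,"aperture": 0.085},{"az": -0.0016,"sx": 0.079,"sy": 0.044,"aperture": 0.085},{"az": -0.0016,"sx": 0.079,"sy": 0.044,"aperture": 0.085},{"az": -0.0016,"sx": 0.079,"sy": 0.044,"aperture": 0.085}]' | python3 jog.py; python3 - <<'E'
from h import *
go((.542,.298,.064),1.826)
c=imaging.get_calibration("wrist"); im=imaging.capture("wrist")
cv2.imwrite("pics/w1.png",im[:,:,::-1])
a=1.826;ux=np.array([np.cos(a),np.sin(a),0]);uy=np.array([-np.sin(a),np.cos(a),0]);o=np.array([.542,.298,.093])
P=[o+sx*.067*ux+sy*.009*uy for sx,sy in((1,1),(-1,1),(-1,-1),(1,-1))]
print(proj(c,P).round(1).tolist()); np.save("cw1.npy",np.array([c["K"][0]]));import pickle;pickle.dump(c,open("cw1.pkl","wb"))
E
```

```text
t: 2.18
position: [0.5408, 0.2974, 0.2192]
tcp_rot: [-1.916, -2.488, 0.002]
contact_force: [-0.1, -0.6, 0.5]
finger_gap: 0.0852
gripper_force: 0.0
t 2.18 turn [-0.002 -0.     0.003] shift [0.0002 0.0017 0.1552]
[[315.6, 97.9], [316.4, 263.6], [337.9, 263.7], [340.3, 98.0]]
```

View pics/w1.png

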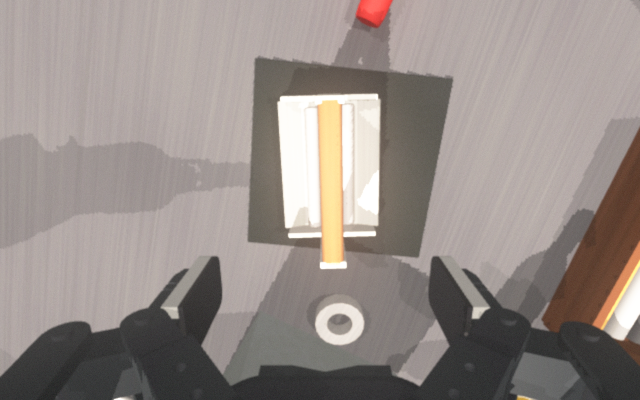

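```bash
python3 - <<'E'
from h import *; import pickle
c=pickle.load(open("cw1.pkl","rb"))
w=ray(c,[(331,100.5),(332.8,264)],.093);m=w.mean(0);a=np.arctan2(*(w[0]-w[1])[::-1]);print(w,m,a,np.linalg.norm(w[0]-w[1]))
w2=ray(c,[(258,57),(452,77),(419,257),(248,241)],.003);print(w2.mean(0))
go((*m,.064),a)
E
```

```text
[[0.52768012 0.36164096]
 [0.56355558 0.23406069]] [0.54561785 0.29785082] 1.8449166138386168 0.1325283882941508
[0.55933424 0.30071068]
t 2.23 turn [-0.002  0.001 -0.019] shift [0.0014 0.0049 0.1554]
```

Scaled: -0.015 rad / 3.1416 = -0.0048.

```bash
echo '[{"az": -0.0048,"sx": 0.001,"sy": 0.004,"sz": 0.03,"aperture": 0.085},{"az": -0.0048,"sx": 0.001,"sy": 0.004,"sz": 0.065,"aperture": 0.085},{"az": -0.0048,"sx": 0.001,"sy": 0.004,"sz": 0.1,"aperture": 0.085},{"az": -0.0048,"sx": 0.001,"sy": 0.004,"sz": 0.13,"aperture": 0.085},{"az": -0.0048,"sx": 0.001,"sy": 0.004,"sz": 0.15,"aperture": 0.085},{"az": -0.0048,"sx": 0.001,"sy": 0.004,"sz": 0.155,"aperture": 0.085},{"az": -0.0048,"sx": 0.001,"sy": 0.004,"sz": 0.155,"aperture": 0.04},{"az": -0.0048,"sx": 0.001,"sy": 0.004,"sz": 0.155,"aperture": 0.015},{"az": -0.0048,"sx": 0.001,"sy": 0.004,"sz": 0.155,"aperture": 0.005},{"az": -0.0048,"sx": 0.001,"sy": 0.004,"sz": 0.155,"aperture": 0.005}]' | python3 jog.py 80; echo '[{"aperture": 0.005},{"aperture": 0.005},{"aperture": 0.005}]' | python3 jog.py; python3 -c "
from h import *
go((.542,.298,.064),1.845)"
```

```text
t: 3.07
position: [0.5467, 0.2987, 0.0676]
tcp_rot: [1.902, 2.498, 0.006]
contact_force: [0.2, 0.4, -0.6]
finger_gap: 0.0382
gripper_force: 0.0
t: 3.32
position: [0.5457, 0.2986, 0.0669]
tcp_rot: [1.901, 2.5, 0.002]
contact_force: [-1.9, -1.6, 6.2]
finger_gap: 0.0169
gripper_force: 78.6
t 3.32 turn [ 0.002 -0.    -0.004] shift [ 0.0004 -0.0037  0.0028]
```

Scaled: -0.34 rad / 3.1416 = -0.1082.

```bash
echo '[{"sz": -0.008,"aperture": 0.005},{"sz": -0.022,"aperture": 0.005},{"sz": -0.042,"aperture": 0.005},{"sz": -0.065,"aperture": 0.005},{"sz": -0.09,"aperture": 0.005},{"sz": -0.115,"aperture": 0.005},{"sz": -0.135,"aperture": 0.005},{"sz": -0.148,"aperture": 0.005},{"sz": -0.154,"aperture": 0.005},{"sz": -0.155,"aperture": 0.005}]' | python3 jog.py; echo '[{"az": -0.0064,"sx": -0.007,"sy": -0.001,"aperture": 0.005},{"az": -0.0191,"sx": -0.02,"sy": -0.004,"aperture": 0.005},{"az": -0.035,"sx": -0.036,"sy": -0.007,"aperture": 0.005},{"az": -0.0509,"sx": -0.053,"sy": -0.01,"aperture": 0.005},{"az": -0.07,"sx": -0.07,"sy": -0.014,"aperture": 0.005},{"az": -0.0891,"sx": -0.088,"sy": -0.018,"aperture": 0.005},{"az": -0.1082,"sx": -0.106,"sy": -0.022,"aperture": 0.005},{"az": -0.1273,"sx": -0.124,"sy": -0.026,"aperture": 0.005},{"az": -0.1464,"sx": -0.142,"sy": -0.03,"aperture": 0.005},{"az": -0.1655,"sx": -0.16,"sy": -0.034,"aperture": 0.005}]' | python3 jog.py; python3 -c "
from h import *
go((.571,-.04,.22),2.90); print(manip.get_state()['joint_positions'])"
```

```text
t: 4.15
position: [0.5454, 0.2981, 0.2206]
tcp_rot: [1.902, 2.5, 0.001]
contact_force: [-0.4, 0.0, -5.9]
finger_gap: 0.0167
gripper_force: 78.4
t: 4.98
position: [0.5539, 0.1331, 0.2179]
tcp_rot: [-1.19, -2.904, 0.005]
contact_force: [0.5, -0.5, -6.4]
finger_gap: 0.0171
gripper_force: 78.4
t 4.98 turn [-0.003 -0.003 -0.536] shift [-0.1336 -0.1113 -0.0019]
[ 0.27978747  0.47411278 -0.80201087  1.45105173  0.34119668  1.36475898
  0.25523312]
```

Scaled: -0.535 rad / 3.1416 = -0.1703.

```bash
echo '[{"az": -0.0191,"sx": -0.014,"sy": -0.012,"aperture": 0.005},{"az": -0.0382,"sx": -0.028,"sy": -0.024,"aperture": 0.005},{"az": -0.0573,"sx": -0.043,"sy": -0.036,"aperture": 0.005},{"az": -0.0764,"sx": -0.058,"sy": -0.048,"aperture": 0.005},{"az": -0.0955,"sx": -0.073,"sy": -0.06,"aperture": 0.005},{"az": -0.1146,"sx": -0.088,"sy": -0.073,"aperture": 0.005},{"az": -0.1337,"sx": -0.102,"sy": -0.085,"aperture": 0.005},{"az": -0.1528,"sx": -0.116,"sy": -0.097,"aperture": 0.005},{"az": -0.1655,"sx": -0.127,"sy": -0.106,"aperture": 0.005},{"az": -0.1703,"sx": -0.133,"sy": -0.111,"aperture": 0.005}]' | python3 jog.py; echo '[{"aperture": 0.005},{"aperture": 0.005}]' | python3 jog.py;python3 -c "
from h import *
go((.571,-.04,.20),2.90); print(manip.get_state()['joint_positions'])
for n in('wrist','top'): cv2.imwrite('pics/%s2.png'%n,imaging.capture(n)[:,:,::-1])
cv2.imwrite('pics/c2.png',np.hstack([cv2.resize(cv2.imread('pics/wrist2.png'),(480,300)),cv2.resize(cv2.imread('pics/top2.png')[140:240,250:350],(300,300))]))"
```

```text
t: 5.82
position: [0.5704, -0.0418, 0.2176]
tcp_rot: [-0.388, -3.113, 0.004]
contact_force: [-0.4, -0.3, -5.9]
finger_gap: 0.0165
gripper_force: 78.4
t: 5.98
position: [0.5705, -0.0383, 0.2185]
tcp_rot: [-0.387, -3.114, -0.0]
contact_force: [0.4, 0.4, -5.5]
finger_gap: 0.0166
gripper_force: 78.4
t 5.98 turn [-0.    -0.004 -0.006] shift [-0.001  -0.0015  0.0185]
[ 0.63218834  0.50664743 -0.89396009  1.44304301  0.39400828  1.38288006
  1.04892817]
```

View pics/c2.png

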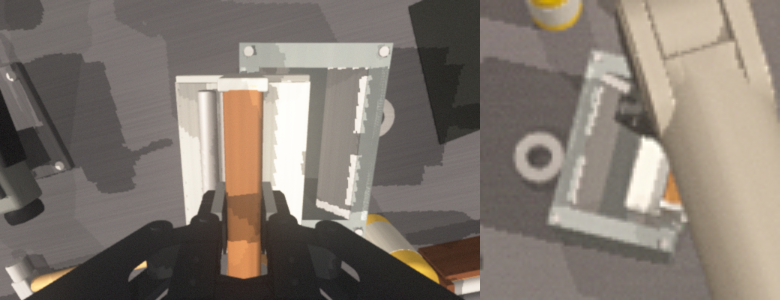

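```bash
python3 - <<'E'
from h import *
c=imaging.get_calibration("wrist")
w=ray(c,[(317,57),(524,56)],.12);print(w,np.linalg.norm(w[0]-w[1]),np.arctan2(*(w[1]-w[0])[::-1])-np.pi/2)
th=-.242;ex=np.array([np.cos(th),np.sin(th)]);ey=np.array([-ex[1],ex[0]])
print("centre est",w.mean(0)+.095*ex)
for a,y in((0,-61),(.6,-23),(.87,-4)): print(a,np.array([.5855,.0195])+y/1000*ey)
E
```

```text
[[ 0.47933609 -0.01774644]
 [ 0.51062958  0.11020812]] 0.13172566240510503 -0.23985897153050817
centre est [0.58721459 0.02346458]
0 [ 0.57088167 -0.0397225 ]
0.6 [ 0.57998817 -0.00282979]
0.87 [0.58454142 0.01561656]
```

Scaled: 0.35 rad / 3.1416 = 0.1114.

```bash
echo '[{"ax": 0.0159,"sy": 0.003,"sz": 0.004,"aperture": 0.005},{"ax": 0.0318,"sy": 0.006,"sz": 0.01,"aperture": 0.005},{"ax": 0.0477,"sy": 0.009,"sz": 0.015,"aperture": 0.005},{"ax": 0.0637,"sy": 0.012,"sz": 0.017,"aperture": 0.005},{"ax": 0.0796,"sy": 0.015,"sz": 0.017,"aperture": 0.005},{"ax": 0.0955,"sy": 0.018,"sz": 0.016,"aperture": 0.005},{"ax": 0.1114,"sy": 0.0215,"sz": 0.015,"aperture": 0.005},{"ax": 0.1273,"sy": 0.025,"sz": 0.0135,"aperture": 0.005}]' | python3 jog.py; python3 -c "
from h import *
go((.5855,.0215,.21),2.90,.9);print(manip.get_state()['joint_positions'])
cv2.imwrite('pics/w3.png',imaging.capture('wrist')[:,:,::-1])"
```

```text
t: 6.75
position: [0.5778, -0.0103, 0.2065]
tcp_rot: [-0.367, -3.011, 0.608]
contact_force: [0.5, -0.2, -5.8]
finger_gap: 0.0167
gripper_force: 78.7
t 6.75 turn [ 0.501 -0.001 -0.001] shift [ 0.0001  0.0288 -0.0159]
[ 0.2259146   0.60458249 -0.7480657   1.35283653  0.69199361  1.62250993
  0.77743491]
```

Scaled: 0.5 rad / 3.1416 = 0.1592.

```bash
echo '[{"ax": 0.0159,"sy": 0.002,"sz": -0.002,"aperture": 0.005},{"ax": 0.0318,"sy": 0.004,"sz": -0.004,"aperture": 0.005},{"ax": 0.0477,"sy": 0.006,"sz": -0.006,"aperture": 0.005},{"ax": 0.0637,"sy": 0.009,"sz": -0.008,"aperture": 0.005},{"ax": 0.0796,"sy": 0.012,"sz": -0.01,"aperture": 0.005},{"ax": 0.0955,"sy": 0.015,"sz": -0.011,"aperture": 0.005},{"ax": 0.1114,"sy": 0.018,"sz": -0.012,"aperture": 0.005},{"ax": 0.1273,"sy": 0.021,"sz": -0.013,"aperture": 0.005},{"ax": 0.1432,"sy": 0.024,"sz": -0.014,"aperture": 0.005},{"ax": 0.1592,"sy": 0.028,"sz": -0.015,"aperture": 0.005}]' | python3 jog.py; echo '[{"aperture": 0.005},{"aperture": 0.005},{"aperture": 0.005},{"aperture": 0.005}]' | python3 jog.py; python3 -c "
from h import *
print(manip.get_state()['joint_positions'])
for n in('wrist','top'): cv2.imwrite('pics/%s4.png'%n,imaging.capture(n)[:,:,::-1])
cv2.imwrite('pics/c4.png',np.hstack([cv2.resize(cv2.imread('pics/wrist4.png'),(480,300)),cv2.resize(cv2.imread('pics/top4.png')[140:240,250:350],(300,300))]))"
```

```text
t: 7.63
position: [0.5859, 0.0194, 0.2093]
tcp_rot: [-0.333, -2.72, 1.307]
contact_force: [1.1, -0.2, -3.9]
finger_gap: 0.0167
gripper_force: 79.6
t: 7.97
position: [0.5858, 0.0167, 0.2106]
tcp_rot: [-0.339, -2.719, 1.309]
contact_force: [-0.7, -0.6, -1.8]
finger_gap: 0.0168
gripper_force: 79.6
[-0.16552464  0.83021976 -0.54302247  1.16186701  0.94613386  1.98528789
  0.66350773]
```

View pics/c4.png

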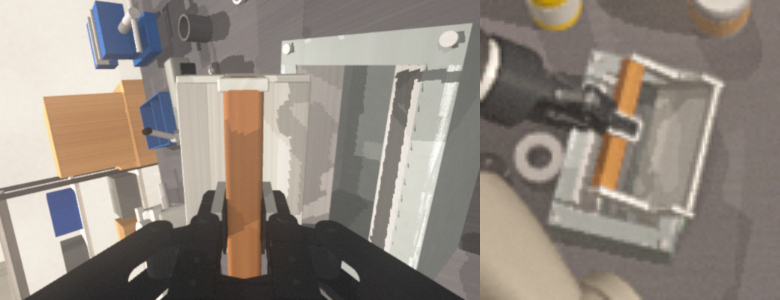

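```bash
python3 -c "
from h import *
go((.571,-.04,.22),2.90)"
```

```text
t 8.07 turn [-0.898 -0.001 -0.006] shift [ 0.0004 -0.0437  0.0397]
```

Scaled: -0.898 rad / 3.1416 = -0.2858.

```bash
echo '[{"ax": -0.0255,"sy": -0.003,"sz": 0.001,"aperture": 0.005},{"ax": -0.0573,"sy": -0.007,"sz": 0.004,"aperture": 0.005},{"ax": -0.0891,"sy": -0.011,"sz": 0.008,"aperture": 0.005},{"ax": -0.121,"sy": -0.016,"sz": 0.012,"aperture": 0.005},{"ax": -0.1528,"sy": -0.021,"sz": 0.017,"aperture": 0.005},{"ax": -0.1846,"sy": -0.026,"sz": 0.022,"aperture": 0.005},{"ax": -0.2165,"sy": -0.031,"sz": 0.027,"aperture": 0.005},{"ax": -0.2483,"sy": -0.036,"sz": 0.033,"aperture": 0.005},{"ax": -0.2737,"sy": -0.041,"sz": 0.037,"aperture": 0.005},{"ax": -0.2858,"az": -0.0019,"sy": -0.0437,"sz": 0.0397,"aperture": 0.005}]' | python3 jog.py; echo '[{"aperture": 0.005}]' | python3 jog.py; python3 -c "
from h import *
go((.5457,.2986,.22),1.845);print(manip.get_state()['joint_positions'])"
```

```text
t: 8.9
position: [0.57, -0.0462, 0.2203]
tcp_rot: [-0.39, -3.116, 0.008]
contact_force: [1.1, -1.0, -3.1]
finger_gap: 0.0166
gripper_force: 79.5
t: 8.98
position: [0.57, -0.0474, 0.2195]
tcp_rot: [-0.394, -3.113, 0.012]
contact_force: [0.0, -1.2, -4.6]
finger_gap: 0.0167
gripper_force: 79.4
t 8.98 turn [-0.008  0.002  1.045] shift [ 0.1097  0.3291 -0.0029]
[ 0.62058539  0.49308872 -0.8533692   1.44155643  0.3781771   1.38030568
  1.07257073]
```

Scaled: 1.045 rad / 3.1416 = 0.3326.

```bash
echo '[{"az": 0.0255,"sx": 0.008,"sy": 0.024,"sz": -0.003,"aperture": 0.005},{"az": 0.0637,"sx": 0.02,"sy": 0.06,"sz": -0.003,"aperture": 0.005},{"az": 0.1019,"sx": 0.032,"sy": 0.098,"sz": -0.003,"aperture": 0.005},{"az": 0.1401,"sx": 0.045,"sy": 0.137,"sz": -0.003,"aperture": 0.005},{"az": 0.1783,"sx": 0.058,"sy": 0.176,"sz": -0.003,"aperture": 0.005},{"az": 0.2165,"sx": 0.071,"sy": 0.215,"sz": -0.003,"aperture": 0.005},{"az": 0.2546,"sx": 0.084,"sy": 0.254,"sz": -0.003,"aperture": 0.005},{"az": 0.2928,"sx": 0.097,"sy": 0.29,"sz": -0.003,"aperture": 0.005},{"az": 0.3247,"sx": 0.106,"sy": 0.32,"sz": -0.003,"aperture": 0.005},{"ax": -0.0013,"az": 0.3326,"sx": 0.1097,"sy": 0.329,"sz": -0.003,"aperture": 0.005}]' | python3 jog.py; echo '[{"aperture": 0.005},{"aperture": 0.005},{"aperture": 0.005}]' | python3 jog.py; python3 -c "
from h import *
go((.551,.2996,.0672),1.845);
cv2.imwrite('pics/top5.png',cv2.resize(imaging.capture('top')[140:250,180:350,::-1],None,fx=4,fy=4))"
```

```text
t: 9.82
position: [0.5381, 0.3158, 0.2221]
tcp_rot: [-1.869, -2.518, -0.005]
contact_force: [-1.0, 1.2, -3.3]
finger_gap: 0.0163
gripper_force: 79.5
t: 10.07
position: [0.5434, 0.3046, 0.2216]
tcp_rot: [1.883, 2.513, -0.002]
contact_force: [0.5, -0.7, -3.3]
finger_gap: 0.0166
gripper_force: 79.5
t 10.07 turn [-0.001  0.002  0.01 ] shift [-0.0067  0.006   0.1544]
```

View pics/top5.png

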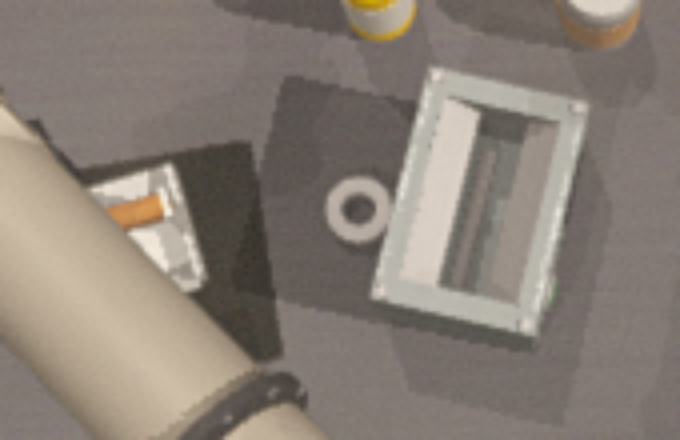

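Scaled: 0.01 rad / 3.1416 = 0.0032.

```bash
echo '[{"az": 0.0032,"sx": -0.002,"sy": 0.002,"sz": 0.02,"aperture": 0.005},{"az": 0.0032,"sx": -0.005,"sy": 0.005,"sz": 0.05,"aperture": 0.005},{"az": 0.0032,"sx": -0.0067,"sy": 0.006,"sz": 0.08,"aperture": 0.005},{"az": 0.0032,"sx": -0.0067,"sy": 0.006,"sz": 0.108,"aperture": 0.005},{"az": 0.0032,"sx": -0.0067,"sy": 0.006,"sz": 0.13,"aperture": 0.005},{"az": 0.0032,"sx": -0.0067,"sy": 0.006,"sz": 0.143,"aperture": 0.005},{"az": 0.0032,"sx": -0.0067,"sy": 0.006,"sz": 0.148,"aperture": 0.005},{"az": 0.0032,"sx": -0.0067,"sy": 0.006,"sz": 0.151,"aperture": 0.005},{"az": 0.0032,"sx": -0.0067,"sy": 0.006,"sz": 0.153,"aperture": 0.005},{"az": 0.0032,"sx": -0.0067,"sy": 0.006,"sz": 0.153,"aperture": 0.005}]' | python3 jog.py; echo '[{"aperture": 0.005},{"aperture": 0.005}]' | python3 jog.py; python3 -c "
from h import *
go((.551,.2996,.0669),1.845)"
```

```text
t: 10.95
position: [0.5516, 0.3023, 0.0702]
tcp_rot: [-1.896, -2.505, -0.005]
contact_force: [-0.4, 0.4, -3.4]
finger_gap: 0.0168
gripper_force: 79.4
t: 11.12
position: [0.5514, 0.3025, 0.0703]
tcp_rot: [-1.896, -2.505, -0.005]
contact_force: [-0.5, 0.1, -3.5]
finger_gap: 0.0163
gripper_force: 79.4
t 11.12 turn [ 0.003 -0.002  0.001] shift [-0.0027 -0.0012  0.0034]
```

Scaled: 0.003 rad / 3.1416 = 0.001.

```bash
echo '[{"ax": 0.001,"sz": 0.001,"aperture": 0.005},{"ax": 0.001,"sz": 0.002,"aperture": 0.005},{"ax": 0.001,"sz": 0.003,"aperture": 0.005},{"ax": 0.001,"sz": 0.0035,"aperture": 0.005},{"ax": 0.001,"sz": 0.0035,"aperture": 0.005},{"ax": 0.001,"sz": 0.0035,"aperture": 0.005}]' | python3 jog.py
```

```text
t: 11.62
position: [0.551, 0.3023, 0.067]
tcp_rot: [-1.894, -2.504, 0.0]
contact_force: [-2.8, -0.9, 4.8]
finger_gap: 0.0167
gripper_force: 80.6
```

```bash
echo '[{"aperture": 0.025},{"aperture": 0.04},{"aperture": 0.06},{"aperture": 0.06},{"sz": -0.02,"aperture": 0.06},{"sz": -0.05,"aperture": 0.06},{"sz": -0.09,"aperture": 0.06},{"sz": -0.13,"aperture": 0.06},{"sz": -0.16,"aperture": 0.06},{"sz": -0.18,"aperture": 0.06}]' | python3 jog.py; python3 -c "
from h import *
go((.45,-.1,.25),.36); go((.44,-.30,.25),.059+np.pi/2);go((.44,-.30,.25),.059)"
```

```text
t: 12.45
position: [0.5522, 0.303, 0.2498]
tcp_rot: [-1.895, -2.504, -0.007]
contact_force: [-0.2, 0.9, -0.1]
finger_gap: 0.0599
gripper_force: 0.0
t 12.45 turn [-0.    -0.005  1.486] shift [-0.36   -0.2079 -0.0021]
t 12.45 turn [ 0.003 -0.004  0.216] shift [-0.5497 -0.2719 -0.003 ]
t 12.45 turn [-1.000e-03 -5.000e-03  1.787e+00] shift [-0.5497 -0.2719 -0.003 ]
```

Scaled: 1.14 rad / 3.1416 = 0.3629.

```bash
echo '[{"az": 0.0191,"sx": -0.018,"sy": -0.008,"aperture": 0.04},{"az": 0.0573,"sx": -0.05,"sy": -0.022,"aperture": 0.03},{"az": 0.0955,"sx": -0.087,"sy": -0.039,"aperture": 0.02},{"az": 0.1337,"sx": -0.124,"sy": -0.055,"aperture": 0.0},{"az": 0.1719,"sx": -0.161,"sy": -0.072,"aperture": 0.0},{"az": 0.2101,"sx": -0.198,"sy": -0.088,"aperture": 0.0},{"az": 0.2483,"sx": -0.235,"sy": -0.105,"aperture": 0.0},{"az": 0.2865,"sx": -0.272,"sy": -0.121,"aperture": 0.0},{"az": 0.3247,"sx": -0.309,"sy": -0.138,"aperture": 0.0},{"az": 0.3629,"sx": -0.346,"sy": -0.154,"aperture": 0.0}]' | python3 jog.py 30; python3 -c "
from h import *
go((.46,-.32,.25),.059)"
```

```text
t: 13.28
position: [0.4964, -0.0749, 0.2455]
tcp_rot: [-2.95, -1.077, 0.003]
contact_force: [0.8, -0.4, -0.1]
finger_gap: 0.0002
gripper_force: 0.0
t 13.28 turn [-0.001  0.002  0.641] shift [-0.1858  0.1639 -0.0044]
```

Scaled: 0.641 rad / 3.1416 = 0.204.

```bash
echo '[{"az": 0.0318,"sx": -0.026,"sy": 0.022,"sz": -0.004,"aperture": 0},{"az": 0.0637,"sx": -0.055,"sy": 0.047,"sz": -0.004,"aperture": 0},{"az": 0.0955,"sx": -0.084,"sy": 0.073,"sz": -0.004,"aperture": 0},{"az": 0.1273,"sx": -0.113,"sy": 0.099,"sz": -0.004,"aperture": 0},{"az": 0.1592,"sx": -0.142,"sy": 0.125,"sz": -0.004,"aperture": 0},{"az": 0.191,"sx": -0.168,"sy": 0.148,"sz": -0.004,"aperture": 0},{"az": 0.204,"sx": -0.186,"sy": 0.164,"sz": -0.004,"aperture": 0},{"az": 0.204,"sx": -0.186,"sy": 0.164,"sz": -0.004,"aperture": 0},{"az": 0.204,"sx": -0.186,"sy": 0.164,"sz": -0.004,"aperture": 0},{"az": 0.204,"sx": -0.186,"sy": 0.164,"sz": -0.004,"aperture": 0}]' | python3 jog.py; python3 - <<'E'
from h import *; import pickle
c=imaging.get_calibration("wrist");pickle.dump(c,open("cw6.pkl","wb"))
cv2.imwrite("pics/w6.png",imaging.capture("wrist")[:,:,::-1])
th=.059;o=np.array([.4995,-.3225]);r=np.array([[np.cos(th),-np.sin(th)],[np.sin(th),np.cos(th)]])
for p,z in(((.09,.018),.09),((.09,-.018),.09),((-.09,-.018),.09),((-.09,.018),.09),((.0291,0),.1474)): print(proj(c,[*(o+r@p),z]).round(0))
print(manip.get_state()["joint_positions"].round(2))
E
```

```text
t: 14.12
position: [0.4625, -0.3173, 0.249]
tcp_rot: [-3.138, -0.105, 0.004]
contact_force: [-0.0, -0.5, -0.2]
finger_gap: 0.0
gripper_force: 0.0
[[314.  14.]]
[[361.  14.]]
[[354. 232.]]
[[314. 231.]]
[[339.  98.]]
[ 0.66  0.33 -0.13  1.44  0.04  1.37 -0.97]
```

View pics/w6.png

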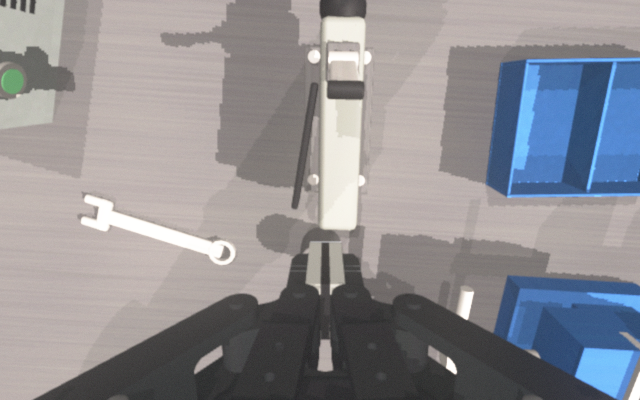

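```bash
python3 - <<'E'
from h import *; import pickle
c=pickle.load(open("cw6.pkl","rb"))
o,th,e=fit([[.09,.018],[.09,-.018],[-.09,-.018],[-.09,.018]],ray(c,[(320,17),(365,17),(357,229),(319,229)],.09));print(o,th,e)
r=np.array([[np.cos(th),-np.sin(th)],[np.sin(th),np.cos(th)]])
print("tip",r.T@(ray(c,(346,90),.153)[0]-o))
o=np.array([.5,-.3245])
for p,z in(((-.005,0),.14),((.0845,0),.14),((-.045,.0045),.051)): go((*(o+r@p),z),th)
E
```

```text
[ 0.49982048 -0.32630186] 0.05787248623231722 [0.00258348 0.00228813 0.00259157 0.0022643 ]
tip [ 0.03440988 -0.00063046]
t 14.17 turn [-0.002  0.003  0.01 ] shift [0.0318 0.0106 0.1091]
t 14.17 turn [-0.002  0.003  0.01 ] shift [0.1213 0.0115 0.1089]
t 14.17 turn [-0.002  0.003  0.01 ] shift [-0.0079  0.0058  0.1982]
```

Scaled: 0.01 rad / 3.1416 = 0.0032.

```bash
echo '[{"az": 0.0032,"sx": 0.012,"sy": 0.005,"sz": 0.02,"aperture": 0},{"az": 0.0032,"sx": 0.028,"sy": 0.012,"sz": 0.05,"aperture": 0},{"az": 0.0032,"sx": 0.028,"sy": 0.012,"sz": 0.08,"aperture": 0},{"az": 0.0032,"sx": 0.028,"sy": 0.012,"sz": 0.103,"aperture": 0},{"az": 0.0032,"sx": 0.028,"sy": 0.012,"sz": 0.113,"aperture": 0},{"az": 0.0032,"sx": 0.036,"sy": 0.012,"sz": 0.113,"aperture": 0},{"az": 0.0032,"sx": 0.05,"sy": 0.012,"sz": 0.113,"aperture": 0},{"az": 0.0032,"sx": 0.065,"sy": 0.012,"sz": 0.113,"aperture": 0},{"az": 0.0032,"sx": 0.08,"sy": 0.012,"sz": 0.113,"aperture": 0},{"az": 0.0032,"sx": 0.09,"sy": 0.012,"sz": 0.113,"aperture": 0}]' | python3 jog.py; echo '[{"sx": 0.003,"aperture": 0},{"sx": 0.006,"aperture": 0},{"sx": 0.009,"aperture": 0}]' | python3 jog.py; python3 -c "
from h import *
o=np.array([.4998,-.3258]);p=manip.get_state()['position'];d=np.array(p[:2])-o;print(d)
go((*(o+[.064,.0037]),.135),.058)"
```

```text
t: 15.0
position: [0.5547, -0.3244, 0.1386]
tcp_rot: [3.139, 0.089, -0.0]
contact_force: [-1.6, 0.4, -0.2]
finger_gap: 0.0
gripper_force: 0.9
t: 15.25
position: [0.5615, -0.3237, 0.137]
tcp_rot: [-3.14, -0.087, 0.004]
contact_force: [-2.5, 0.3, 0.1]
finger_gap: 0.0002
gripper_force: 1.1
[0.06166442 0.0021011 ]
t 15.25 turn [-0.001  0.003 -0.002] shift [ 0.0024 -0.0015  0.002 ]
```

Force is still only the lever's own resistance; I keep going in small steps until it hits the stop.

```bash
echo '[{"sx": 0.002,"aperture": 0},{"sx": 0.004,"aperture": 0},{"sx": 0.004,"aperture": 0}]' | python3 jog.py; echo '[{"sx": 0.002,"aperture": 0},{"sx": 0.004,"aperture": 0},{"sx": 0.004,"aperture": 0}]' | python3 jog.py
```

```text
t: 15.5
position: [0.562, -0.3238, 0.1367]
tcp_rot: [-3.138, -0.085, 0.015]
contact_force: [-6.7, 2.6, 5.4]
finger_gap: 0.0002
gripper_force: 4.7
t: 15.75
position: [0.5624, -0.3239, 0.1366]
tcp_rot: [-3.137, -0.083, 0.026]
contact_force: [-14.5, 3.5, 9.4]
finger_gap: -0.0001
gripper_force: 8.3
```

```bash
echo '[{"sx": -0.02,"aperture": 0},{"sx": -0.045,"sz": -0.01,"aperture": 0.02},{"sx": -0.07,"sz": -0.035,"aperture": 0.05},{"sx": -0.1,"sz": -0.06,"aperture": 0.085},{"sx": -0.11,"sz": -0.065,"aperture": 0.085},{"sx": -0.11,"sz": -0.065,"aperture": 0.085},{"sx": -0.11,"sz": -0.065,"aperture": 0.085},{"sx": -0.11,"sz": -0.065,"aperture": 0.085}]' | python3 jog.py; python3 - <<'E'
from h import *; import pickle
c=imaging.get_calibration("wrist");pickle.dump(c,open("cw7.pkl","wb"))
im=imaging.capture("wrist");cv2.imwrite("pics/w7.png",cv2.resize(im[0:320,180:500,::-1],(560,560)))
th=.058;o=np.array([.4998,-.3258]);r=np.array([[np.cos(th),-np.sin(th)],[np.sin(th),np.cos(th)]])
f=lambda p,z:proj(c,[*(o+r@p),z]).round(0)
print([((f(p,z)-[180,0])*1.75).tolist() for p,z in(((.0809,0),.1474),((-.09,-.018),.09),((-.09,.018),.09))])
go((*(o+r@(-.045,.0045)),.051),th)
E
```

```text
t: 16.42
position: [0.4606, -0.3286, 0.2002]
tcp_rot: [-3.138, -0.089, 0.005]
contact_force: [-0.0, 0.7, 0.2]
finger_gap: 0.0832
gripper_force: 0.0
[[[255.5, -24.5]], [[295.75, 442.75]], [[215.25, 442.75]]]
t 16.47 turn [-0.003  0.004 -0.001] shift [-0.0052 -0.0044  0.1489]
```

View pics/w7.png

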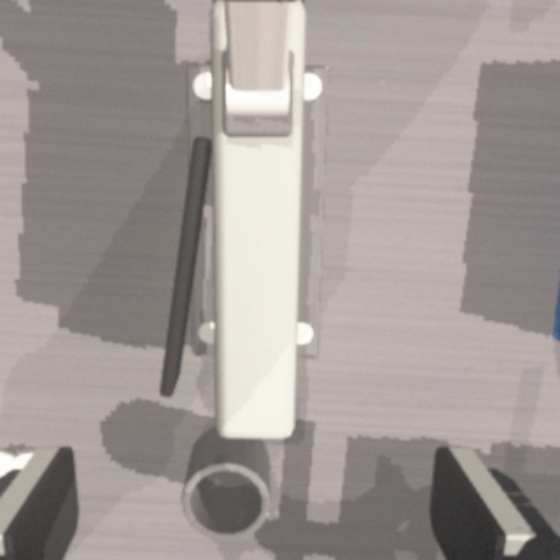

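```bash
echo '[{"sx": -0.003,"sy": -0.003,"sz": 0.02,"aperture": 0.085},{"sx": -0.005,"sy": -0.006,"sz": 0.05,"aperture": 0.085},{"sx": -0.005,"sy": -0.006,"sz": 0.085,"aperture": 0.085},{"sx": -0.005,"sy": -0.006,"sz": 0.115,"aperture": 0.085},{"sx": -0.005,"sy": -0.006,"sz": 0.14,"aperture": 0.085},{"sx": -0.005,"sy": -0.006,"sz": 0.149,"aperture": 0.085},{"sx": -0.005,"sy": -0.006,"sz": 0.149,"aperture": 0.085},{"sx": -0.005,"sy": -0.005,"sz": 0.149,"aperture": 0.085}]' | python3 jog.py; python3 -c "
from h import *
th=.058;o=np.array([.4998,-.3258]);r=np.array([[np.cos(th),-np.sin(th)],[np.sin(th),np.cos(th)]])
go((*(o+r@(-.045,.0045)),.051),th)"
```

```text
t: 17.13
position: [0.4547, -0.3243, 0.052]
tcp_rot: [-3.139, -0.089, 0.005]
contact_force: [-0.8, 0.4, 1.3]
finger_gap: 0.0846
gripper_force: 0.0
t 17.13 turn [-0.002  0.003 -0.001] shift [-0.     -0.0004  0.001 ]
```

```bash
echo '[{"aperture": 0.03},{"aperture": 0.03},{"aperture": 0.03}]' | python3 jog.py 50
```

```text
t: 17.38
position: [0.4555, -0.323, 0.0541]
tcp_rot: [-3.138, -0.088, 0.001]
contact_force: [-0.5, 5.7, 4.4]
finger_gap: 0.051
gripper_force: 3.1
```

```bash
echo '[{"aperture": 0.03},{"aperture": 0.03}]' | python3 jog.py
```

```text
t: 17.55
position: [0.4556, -0.3257, 0.055]
tcp_rot: [3.138, 0.088, 0.001]
contact_force: [0.2, 1.5, 6.2]
finger_gap: 0.0428
gripper_force: 56.8
```

```bash
echo '[{"aperture": 0.03},{"aperture": 0.03},{"aperture": 0.03},{"aperture": 0.03},{"aperture": 0.085},{"aperture": 0.085},{"aperture": 0.085},{"aperture": 0.085},{"aperture": 0.085},{"aperture": 0.085}]' | python3 jog.py; echo '[{"sz": -0.02,"aperture": 0.085},{"sz": -0.05,"aperture": 0.085},{"sz": -0.085,"aperture": 0.085},{"sz": -0.12,"aperture": 0.085},{"sz": -0.15,"aperture": 0.085},{"sx": -0.02,"sz": -0.17,"aperture": 0.085},{"sx": -0.05,"sz": -0.19,"aperture": 0.085},{"sx": -0.07,"sz": -0.2,"aperture": 0.085},{"sx": -0.07,"sz": -0.2,"aperture": 0.085}]' | python3 jog.py; python3 - <<'E'
from h import *
a=cv2.resize(imaging.capture("top")[85:285,180:440,::-1],None,fx=3,fy=3)
cv2.imwrite("pics/top8.png",a)
E
```

```text
t: 18.38
position: [0.4537, -0.3262, 0.0528]
tcp_rot: [3.139, 0.085, -0.004]
contact_force: [0.7, 0.3, -0.5]
finger_gap: 0.0849
gripper_force: 0.0
t: 19.13
position: [0.381, -0.3326, 0.2563]
tcp_rot: [3.135, 0.075, -0.002]
contact_force: [0.1, -0.4, -0.8]
finger_gap: 0.0851
gripper_force: 0.0
```

View pics/top8.png

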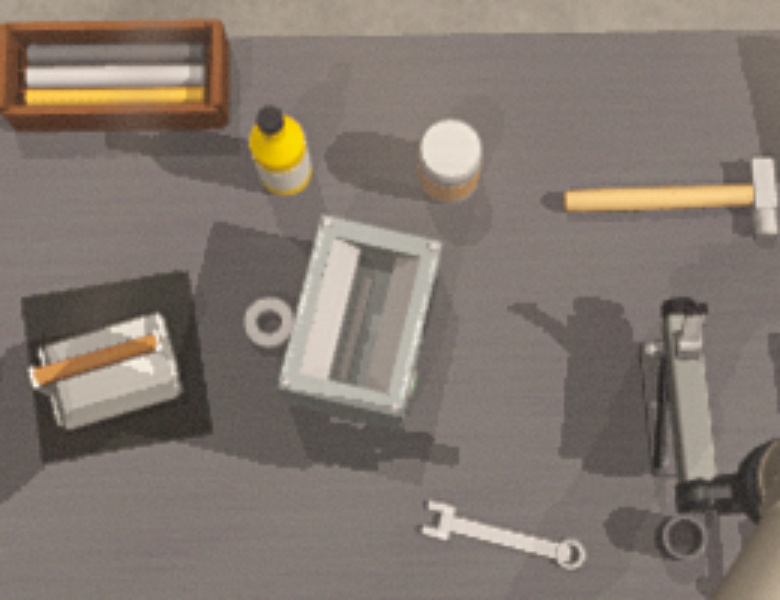

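```bash
python3 -c "
from workcell import manip, imaging, hand_in
print(hand_in())"
```

```text
the job is handed in; nothing more can be done
None
```

I handed the job in at about 19 s: the rods are tipped into the washer, the empty tray is upright on its mat, the lock-off lever was pushed to its forward stop, the paddle was squeezed for about half a second and released, and nothing else was touched. In the last picture the slot was too dark to count all three rods, but none was left in the tray, on the mouth or on the bench.

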